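# Close up the printing-tool case

## Task

Close up the wooden printing-tool case with the fingertips: push both drawers fully home, and only then swing the lid down until it lies flat shut, its lip in front of the drawers. Only push: pick nothing up, do not shove the case along the table by more than about a finger's width, and leave everything else standing where it is.

Things in the scene. Friction and masses are not known exactly. Their poses are not given: they have to be found in the camera images.
- case: Pale wooden case, 3.5 kg, loose on the table (slides at about 15 N), 180 mm deep (x) x 240 wide (y), walls 86 mm high, open on top (cutter and clips fixed in a shallow well). Two drawers side by side in its front, which is its -x side and faces the robot; lid hinged at its back. Origin: centre of the underside, on the table; x from front to back, y to the left seen from the front.
- drawer_left (a joint): how far the left drawer (at +y of the case) stands out, m: 0 fully home (hard stop, its front against the case), 0.09 at most. About 1.5 N of friction; it stays where it is left.
- drawer_right (a joint): the same for the right drawer (at -y of the case)
- drawer_left_front (a point): centre of the lower part of the left drawer's front face, 28 mm above the table; moves with it. The flat front is 114 mm wide, from 8 to 60 mm above the table, 14 mm thick, overlaid on the case's front, without handle, with a finger notch 40 mm wide, 12 mm deep in the middle of its upper edge. Drawer home: x = -104, y = +58 mm of the case.
- drawer_right_front (a point): the same point on the right drawer's front (x = -104, y = -58 mm of the case when home)
- lid (a joint): opening angle of the lid, rad: 0 shut (flat on the walls), about 1.57 upright, 1.75 at most. A stiff friction hinge (0.4 N m): the lid stays at any angle and has to be pushed all the way down.
- hinge_line (a point): middle of the lid's hinge line, which runs along the case's y at x = +90 mm, 88 mm above the table
- lid_edge (a point): point on the lid's outer face (its back when open, its top when shut), 180 mm from the hinge line, midway across. Panel 205 mm from hinge line to front edge, 240 wide, 8 thick, inner face in the hinge line's plane; a lip along the front edge stands 36 mm out from the inner face and, shut, hangs 5 mm in front of the drawers. Lid's top 96 mm up when shut; its edge 295 mm when upright.
- pot_left: small ink pot with a black cap, 44 mm across, 51 mm high, loose, about 60 mm clear of the case's left side wall by its centre; origin at the centre of the underside; leave it alone
- pot_right: the same sort of pot at the case's right side; leave it alone
- mug: white mug, 92 mm across, 95 mm high, near the table's right edge; origin at the underside; leave it alone
- tape: roll of wide tape lying flat, 97 mm across, 48 mm high, to the left; leave it alone
- roller: ink roller with a handle, 152x85x31 mm, lying to the right; leave it alone

How it is judged:
By the outcome, as a careful person would: the job done as asked, in the order asked, and still so for the second after the job is handed in, with the robot touching nothing.
It also fails if it takes over 58 s, if anything falls off the work surface, if the arm or the gripper's body presses on something with over 40 N, if the wrist force passes 120 N, or if a joint passes its speed limit or range.

## Robot

A 6-joint arm with a two-finger parallel gripper is mounted at the origin on the work surface; the furniture and walls round the work are solid. World frame = base frame: x ahead of the robot, y to its left, z up, the work surface at z = 0. Lengths are in m, angles in rad, forces in N, time in s.
With the tool pointing down it reaches from about 0.375 to 0.9 m from the base axis. Payload 3.1 kg.
Tool frame: the origin (TCP) lies midway between the tips of the shut fingers; the grasp point (between the pads) lies 19 mm behind it; z points along the fingers, y is the line along which they close (so a half turn about z gives the same grasp; the last joint's range is limited). The gripper opens to 85 mm and grips with 20 to 120 N. Pads are 22 mm wide; open, the fingers measure 114 mm over their backs; the gripper's body (76 mm by 85 mm) begins 54 mm behind the grasp point. The pads swing forward as they close: fully open they stand 13 mm farther back than shut.
Start: joints at [-1.419, 0.527, 1.433, -0, 1.181, -0.178], TCP at [0.202, -0.591, 0.231] pointing down, gripper open.
Joint ranges: [-3.08, 3.08], [-0.75, 2.2], [0.22, 2.44], [-1.43, 4.57], [0, 2.65], [-2.85, 2.85]. Speed limits (rad/s): [2.79, 2.79, 3.14, 3.14, 3.14, 3.14].

## Interface

Orientations are given as a unit quaternion [x, y, z, w].
In Python, from station import manip gives the robot as it stands.
- The arm moves only by the tool step_arm, never from a script. Its argument "targets" is text: rows parted by semicolons, each of 4 numbers parted by spaces: the shift along the tool's x, y, z in mm, then the turn about the tool's z in degrees. A call has 1 to 12 rows; each row is the pose to reach, as a shift and turn from the pose commanded when the call began, along the tool's axes at that moment; what a row does not reach only later rows make up. A row lasts 1/10 s, in which the tool goes at most 50 mm and 8.59 degrees, less where a joint would pass 70% of its speed; a pose out of reach is approached as far as the arm can. A call with a gripper value outside its range is refused whole. "gripper" is the closure, from 0 (fully open) to 1 (shut), set as the call begins (left out, the last holds). The fingers move at their own pace and stop on an object; "squeeze" is the grip in N (left out, the last holds). Time passes only in rows, so rows that repeat a pose let the fingers close. It gives the time, the measured TCP pose, the force, the opening and the grip force at its end, in the units of the state.
- manip.sense(): the state, without advancing time (a new reading comes with each control period).
- manip.snapshot(name): name is "scene" or "top"; returns the picture (384x512x3 uint8, red, green, blue); there is no depth.
- manip.get_calibration(name): a dict with "fov_y" (degrees; the focal length in pixels is half the picture's height over the tangent of half this angle, whatever the lens; pixels are square), "cx", "cy" (the principal point, pixels), "k1" (the pictures are not rectified: a ray, as slopes to the right and down, at radius r is drawn at 1 + k1 r^2 times it, then the intrinsics apply), "extrinsics" (4x4, takes a point from camera to world coordinates). Camera axes: x right, y down, z forward; pixel columns grow to the right and rows downward; lengths in m; the calibration is good to about 2 mm. A picture is of the moment at which its call begins. get_calibration takes no time and is no camera call.
- manip.sign_off(): hands the job in; it is judged then, once.
Trained networks look in the newest picture that a camera, given by its name, has taken for a name from the list of things; names that differ only in an ending like _2 or _b are one class to them, and where a whole thing is asked for, a point or a joint stands for the part that bears it (a point fixed in the world has none). Each returns a list of dicts, best first, with "p" (0 to 1); they miss things now and then, are a little off and sometimes report something else, mostly with a low value. They report only what shows in the picture. A call takes as long as a camera call.
- manip.recognise(camera, query): "position" ([column, row] in pixels, amid what is visible of it).
- manip.masks_of(camera, query): "pixels" (384x512 bool, what is visible of it) and "position" ([column, row] in pixels, amid what is visible of it).
- manip.mark_of(camera, query): "position" ([column, row] in pixels: a listed point, or the origin of a listed thing).
The state is a dict: "t": time; "q": joint angles; "qd": joint speeds; "tau": joint torques, N m; "tcp_pos": TCP position; "tool_rot": TCP orientation; "force": force on the tool from outside, world axes, zero at the start; "ft_torque": the same for the moment, N m; "finger_gap": opening from 0.0 (shut) to 1.0 (fully open); "gripper_force": force on a finger pad.
Only numpy, scipy, OpenCV 4.12 (cv2) and the standard library are available. Lean on these libraries where they do the work, as an engineer would, in place of code of your own. Each camera call takes 0.05 s, during which the arm holds its last target. There are 200 camera calls.

## Working session

There is one attempt and no reset: what is moved stays moved. The work goes in short steps, Python scripts to look and compute and a tool call to move; the robot and the scene stay as the last step left them, time stands still between calls to the robot, and variables do not carry over. Pictures are saved under pics/ and viewed, at most 10 in all, crops included, and the job is handed in when it is done.

Besides the shell and the picture viewer there is one more tool, called after "Request:" by a JSON object that holds its "method" and its "body", one argument or row to a line. step_arm: Moves the arm, as the interface text tells. Its arguments: {"type":"object","properties":{"targets":{"type":"string"},"gripper":{"type":"number"},"squeeze":{"type":"number"}},"required":["targets"]}

```bash
mkdir -p pics
cat > h.py <<'E'
import numpy as np, cv2
from station import manip
def ray(cam,px):
    c=manip.get_calibration(cam); f=192/np.tan(np.radians(c["fov_y"])/2)
    d=np.array([(px[0]-c["cx"])/f,(px[1]-c["cy"])/f]); u=d.copy()
    for _ in range(20): u=d/(1+c["k1"]*(u@u))
    E=np.array(c["extrinsics"]); return E[:3,3],E[:3,:3]@np.array([u[0],u[1],1])
def atz(cam,px,z):
    o,d=ray(cam,px); return o+d*(z-o[2])/d[2]
def proj(cam,P):
    c=manip.get_calibration(cam); f=192/np.tan(np.radians(c["fov_y"])/2)
    E=np.array(c["extrinsics"]); p=E[:3,:3].T@(np.array(P)-E[:3,3]); u=p[:2]/p[2]
    return u*(1+c["k1"]*(u@u))*f+[c["cx"],c["cy"]]
def tri(a,b):
    A=np.zeros((3,3));B=np.zeros(3)
    for cam,px in (a,b):
        o,d=ray(cam,px);d/=np.linalg.norm(d);M=np.eye(3)-np.outer(d,d);A+=M;B+=M@o
    return np.linalg.solve(A,B)
E
python3 - <<'E'
from h import *
np.set_printoptions(precision=3,suppress=True)
for c in("scene","top"):
    cv2.imwrite(f"pics/{c}0.png",manip.snapshot(c)[:,:,::-1]); print(c,np.array(manip.get_calibration(c)["extrinsics"])[:3,3])
zs=dict(case=0,drawer_left_front=.028,drawer_right_front=.028,hinge_line=.088,lid_edge=.25,pot_left=0,pot_right=0,mug=0,tape=0,roller=0)
for n,z in zs.items():
    r={}
    for c in("scene","top"):
        m=manip.mark_of(c,n)
        if m: r[c]=m[0]["position"]; print(n,c,round(m[0]["p"],2),np.array(r[c]),atz(c,r[c],z))
    if len(r)==2: print("   tri",tri(*r.items()))
s=manip.sense();print(s["tcp_pos"],s["tool_rot"],s["t"])
E
```

```text
scene [-0.129  0.788  0.903]
top [0.373 0.003 1.524]
case scene 0.71 [224.9 210.4] [0.615 0.054 0.   ]
case top 0.67 [237.5 175.9] [0.614 0.064 0.   ]
   tri [0.611 0.062 0.008]
drawer_left_front scene 0.59 [270.2 232.4] [0.427 0.069 0.028]
drawer_left_front top 0.67 [237.3 231.1] [0.43  0.058 0.028]
   tri [0.432 0.06  0.018]
drawer_right_front scene 0.64 [289.7 205.7] [ 0.451 -0.059  0.028]
drawer_right_front top 0.8 [268.6 222.6] [ 0.46  -0.042  0.028]
   tri [ 0.452 -0.046  0.037]
hinge_line scene 0.89 [199.8 179.2] [0.701 0.065 0.088]
hinge_line top 0.96 [233.2 147.2] [0.692 0.077 0.088]
   tri [0.689 0.076 0.1  ]
lid_edge scene 0.63 [202.6 126.9] [0.708 0.024 0.25 ]
pot_left scene 0.77 [194.7 246.7] [0.578 0.223 0.   ]
pot_left top 0.59 [189.1 191.2] [0.559 0.223 0.   ]
   tri [0.563 0.226 0.011]
pot_right scene 0.53 [240.3 176.4] [ 0.691 -0.108 -0.   ]
pot_right top 0.68 [287.5 151.7] [ 0.701 -0.102  0.   ]
   tri [ 0.696 -0.105  0.001]
mug top 0.72 [360.6 257.6] [ 0.352 -0.35   0.   ]
tape scene 0.58 [195.5 311.2] [0.419 0.379 0.   ]
tape top 0.74 [138.  230.4] [0.425 0.387 0.   ]
   tri [0.421 0.383 0.004]
roller scene 0.72 [298.9 139. ] [ 0.669 -0.425  0.   ]
roller top 0.9 [381.8 164.2] [ 0.668 -0.423  0.   ]
   tri [ 0.668 -0.423  0.002]
[ 0.202 -0.591  0.231] [ 0.986  0.164 -0.    -0.   ] 1.1
```

View pics/scene0.png

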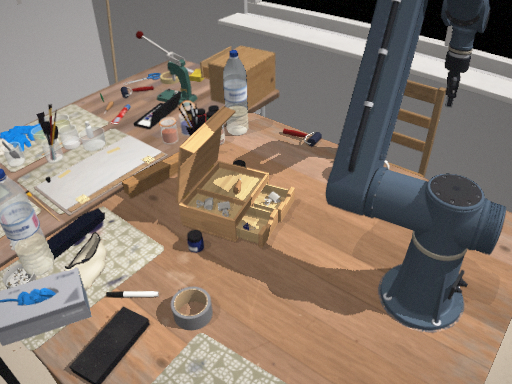

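View pics/top0.png

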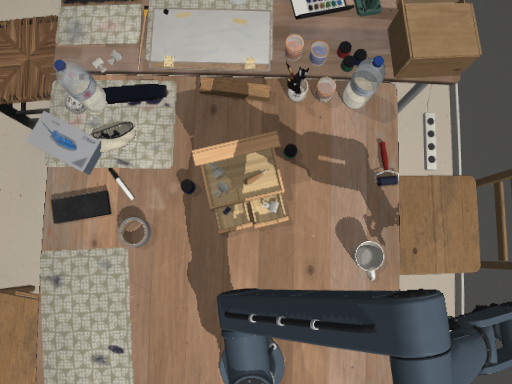

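The scene picture shows the case amid (225,205), lid upright, both drawers out (left front ~(255,235), right ~(285,205)). The top picture shows it at (240,185), yawed about 11°, with pots at (188,187) and (291,150). One enlarged view will give me the corners.

Run:
```python
from h import *
a=cv2.imread("pics/top0.png")[125:240,180:310]; b=cv2.imread("pics/scene0.png")[100:250,165:305]
a=cv2.resize(a,(400*130//115*1,400),interpolation=3) if 0 else cv2.resize(a,None,fx=3,fy=3,interpolation=2)
b=cv2.resize(b,None,fx=2.8,fy=2.8,interpolation=2)
h=max(a.shape[0],b.shape[0]); o=np.zeros((h,a.shape[1]+b.shape[1],3),np.uint8); o[:a.shape[0],:a.shape[1]]=a;o[:b.shape[0],a.shape[1]:]=b
cv2.imwrite("pics/z0.png",o);print(o.shape,a.shape)
```

```text
(420, 782, 3) (345, 390, 3)
```

View pics/z0.png

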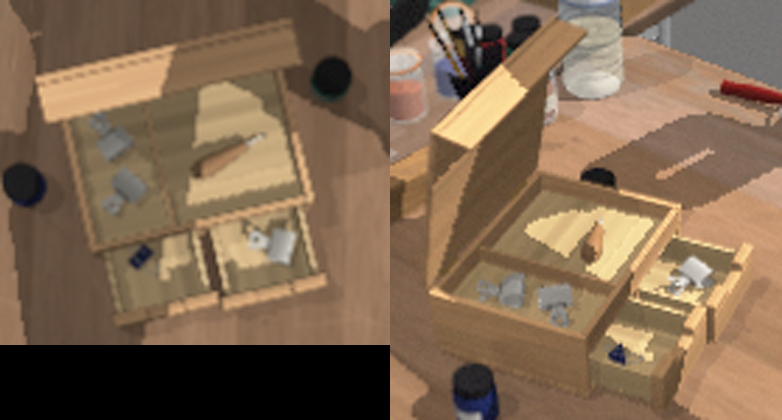

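The enlarged view gives the top-picture corners: case front wall top (212,208.7) and (284.3,192.7); lid outer edge (192,151.7) to (277.3,131.7); drawer front edges about (219,233) to (252.5,226) and (254,226.5) to (288.5,219).

Run:
```python
from h import *
from scipy.optimize import least_squares
np.set_printoptions(precision=4,suppress=True)
def W(p,P):
    c,s=np.cos(p[2]),np.sin(p[2]); return [p[0]+c*P[0]-s*P[1],p[1]+s*P[0]+c*P[1],P[2]]
def lid(a,r,n,y): # r along, n outward offset
    return [.09-r*np.cos(a)+n*np.sin(a),y,.088+r*np.sin(a)+n*np.cos(a)]
obs=lambda p:[("top",(-.09,.12,.086),(212,208.7)),("top",(-.09,-.12,.086),(284.3,192.7)),
("top",lid(p[3],.205,.008,.12),(192,151.7)),("top",lid(p[3],.205,.008,-.12),(277.3,131.7)),
("top",(-.104-p[4],.115,.06),(219,233)),("top",(-.104-p[4],.001,.06),(252.5,226)),
("top",(-.104-p[5],-.001,.06),(254,226.5)),("top",(-.104-p[5],-.115,.06),(288.5,219)),
("top",(.09,0,.088),(233.2,147.2)),("scene",(.09,0,.088),(199.8,179.2)),
("scene",(-.09,.12,.086),(165+(582-390)/2.8,100+340/2.8)),("scene",(-.09,-.12,.086),(165+(681-390)/2.8,100+207/2.8)),
("scene",lid(p[3],.205,.008,-.12),(165+(555-390)/2.8,100+22/2.8)),("scene",lid(p[3],.205,.008,.12),(165+(434-390)/2.8,100+128/2.8))]
f=lambda p:np.concatenate([proj(c,W(p,P))-q for c,P,q in obs(p)])
s=least_squares(f,[.612,.063,.19,1.6,.07,.07],loss="soft_l1")
p=s.x;print(p,np.degrees(p[2:4]));print(f(p).reshape(-1,2).round(1))
c,sn=np.cos(p[2]),np.sin(p[2])
for n,P in dict(L=(-.104-p[4],.058,.028),R=(-.104-p[5],-.058,.028),Lh=(-.104,.058,.028),Rh=(-.104,-.058,.028),hinge=(.09,0,.088),edge=lid(p[3],.18,.008,0),top=lid(p[3],.205,.008,0)).items(): print(n,np.array(W(p,P)))
```

```text
[0.61   0.0488 0.2503 1.3533 0.0636 0.0682] [14.3406 77.5393]
[[-1.9  0.7]
 [ 0.7 -0.4]
 [-0.1 -0.1]
 [ 0.5  0.8]
 [-1.3  0.6]
 [ 0.4 -0.5]
 [-0.1  0.3]
 [ 0.4 -0.3]
 [ 1.8 -1.6]
 [-0.6  1.4]
 [ 0.6  0.2]
 [ 0.4 -0.7]
 [ 0.  -1.9]
 [-0.9  1.4]]
L [0.4333 0.0635 0.028 ]
R [ 0.4576 -0.05    0.028 ]
Lh [0.4949 0.0793 0.028 ]
Rh [ 0.5236 -0.0331  0.028 ]
hinge [0.6972 0.0711 0.088 ]
edge [0.6671 0.0634 0.2655]
top [0.6619 0.0621 0.2899]
```

Request:
{"method": "step_arm", "body": {
  "targets": "32 -36 0 1; 64 -72 0 2; 95 -108 0 3; 127 -144 0 4; 159 -180 0 4.6; 191 -216 0 4.6; 223 -252 0 4.6; 255 -288 0 4.6; 287 -324 0 4.6; 318 -360 0 4.6; 350 -396 0 4.6; 382 -432 0 4.6",
  "gripper": 1
}}

```text
t: 2.3
tcp_pos: [0.4246, -0.0571, 0.2317]
tool_rot: [0.992, 0.124, 0.001, 0.0]
force: [-0.1, -0.6, -0.2]
finger_gap: -0.001
gripper_force: 0.0
```

Request:
{"method": "step_arm", "body": {
  "targets": "0 0 30 0; 0 0 65 0; 0 0 100 0; 0 0 135 0; 0 0 165 0; 0 0 185 0; 0 0 195 0; 0 0 200 0; 0 0 200 0; 0 0 200 0"
}}

```text
t: 3.3
tcp_pos: [0.4246, -0.0591, 0.032]
tool_rot: [0.992, 0.124, 0.001, 0.0]
force: [-0.3, -0.5, -0.0]
finger_gap: 0.001
gripper_force: 0.0
```

Run:
```python
from h import *
a=manip.snapshot("top")[125:270,180:310,::-1]; b=manip.snapshot("scene")[100:250,165:325,::-1]
a=cv2.resize(a,None,fx=2.6,fy=2.6,interpolation=2);b=cv2.resize(b,None,fx=2.6,fy=2.6,interpolation=2)
o=np.zeros((390,a.shape[1]+b.shape[1],3),np.uint8); o[:a.shape[0],:a.shape[1]]=a;o[:b.shape[0],a.shape[1]:]=b
cv2.imwrite("pics/z1.png",o);s=manip.sense();print(s["tcp_pos"],s["force"])
```

```text
[ 0.42457169 -0.0590854   0.03220786] [0.18246987 0.26192485 0.48659332]
```

View pics/z1.png

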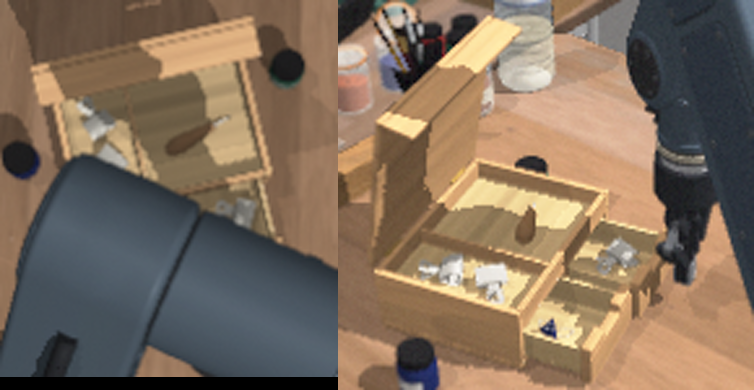

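The picture shows the shut fingers in front of the right drawer, about (680,265) in the crop, with nothing touched. I'll push now.

Request:
{"method": "step_arm", "body": {
  "targets": "5 0 0 0; 12 0 0 0; 20 0 0 0; 28 0 0 0; 36 0 0 0; 44 0 0 0; 52 0 0 0; 60 0 0 0; 68 0 0 0; 74 0 0 0; 76 0 0 0; 76 0 0 0"
}}

```text
t: 4.6
tcp_pos: [0.4985, -0.0402, 0.0313]
tool_rot: [0.992, 0.125, 0.001, 0.0]
force: [0.2, -0.5, 0.5]
finger_gap: -0.002
gripper_force: 0.0
```

Request:
{"method": "step_arm", "body": {
  "targets": "2 0 0 0; 4 0 0 0; 6 0 0 0; 7 0 0 0; 7 0 0 0"
}}

```text
t: 5.1
tcp_pos: [0.5047, -0.0384, 0.0313]
tool_rot: [0.992, 0.124, 0.0, 0.0]
force: [-0.7, -0.4, 0.4]
finger_gap: -0.0
gripper_force: 0.4
```

Request:
{"method": "step_arm", "body": {
  "targets": "1 0 0 0; 2 0 0 0; 3 0 0 0; 4 0 0 0; 4 0 0 0"
}}

```text
t: 5.6
tcp_pos: [0.5085, -0.0373, 0.0313]
tool_rot: [0.992, 0.124, 0.0, 0.0]
force: [-0.8, -0.8, 0.5]
finger_gap: -0.0
gripper_force: 0.5
```

Request:
{"method": "step_arm", "body": {
  "targets": "1 0 0 0; 2 0 0 0; 2 0 0 0"
}}

```text
t: 5.9
tcp_pos: [0.5103, -0.0368, 0.0313]
tool_rot: [0.992, 0.124, 0.0, -0.0]
force: [-1.2, -0.3, -0.7]
finger_gap: 0.002
gripper_force: 0.5
```

Request:
{"method": "step_arm", "body": {
  "targets": "1 0 0 0; 2 0 0 0; 2 0 0 0"
}}

```text
t: 6.2
tcp_pos: [0.5123, -0.0363, 0.0313]
tool_rot: [0.992, 0.124, 0.0, -0.0]
force: [-2.1, -0.1, -0.4]
finger_gap: 0.001
gripper_force: 0.5
```

Request:
{"method": "step_arm", "body": {
  "targets": "1 0 0 0; 2 0 0 0; 2 0 0 0"
}}

```text
t: 6.5
tcp_pos: [0.5142, -0.0358, 0.0313]
tool_rot: [0.992, 0.124, 0.0, -0.0]
force: [-0.9, -0.4, 0.2]
finger_gap: -0.003
gripper_force: 0.5
```

Request:
{"method": "step_arm", "body": {
  "targets": "1 0 0 0; 2 0 0 0; 2 0 0 0"
}}

```text
t: 6.8
tcp_pos: [0.5161, -0.0353, 0.0313]
tool_rot: [0.992, 0.124, 0.0, -0.0]
force: [-0.9, -0.5, 0.9]
finger_gap: 0.003
gripper_force: 0.5
```

Run:
```python
from h import *
a=manip.snapshot("top")[125:270,180:310,::-1]; b=manip.snapshot("scene")[100:250,165:325,::-1]
a=cv2.resize(a,None,fx=2.6,fy=2.6,interpolation=2);b=cv2.resize(b,None,fx=2.6,fy=2.6,interpolation=2)
o=np.zeros((390,a.shape[1]+b.shape[1],3),np.uint8); o[:a.shape[0],:a.shape[1]]=a;o[:b.shape[0],a.shape[1]:]=b
cv2.imwrite("pics/z2.png",o)
```

```text
(no output)
```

View pics/z2.png

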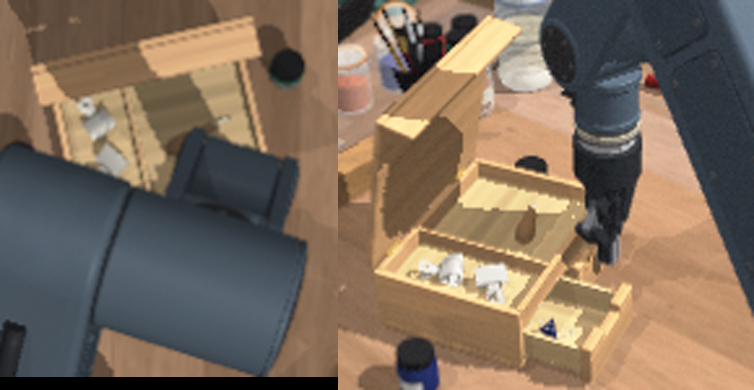

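The right drawer is nearly home, its front around (580,268) in the crop, and the case hasn't moved. I'll push on until the force rises.

Request:
{"method": "step_arm", "body": {
  "targets": "1 0 0 0; 2 0 0 0; 2 0 0 0"
}}

```text
t: 7.2
tcp_pos: [0.5165, -0.0351, 0.0313]
tool_rot: [0.992, 0.125, -0.002, -0.0]
force: [-4.4, -2.6, 2.8]
finger_gap: -0.001
gripper_force: 2.6
```

Request:
{"method": "step_arm", "body": {
  "targets": "1 0 0 0; 2 0 0 0; 2 0 0 0"
}}

```text
t: 7.5
tcp_pos: [0.5165, -0.035, 0.0313]
tool_rot: [0.992, 0.125, -0.004, -0.0]
force: [-8.1, -7.5, 5.5]
finger_gap: -0.004
gripper_force: 4.9
```

Request:
{"method": "step_arm", "body": {
  "targets": "1 0 0 0; 2 0 0 0; 2 0 0 0"
}}

```text
t: 7.8
tcp_pos: [0.5165, -0.0349, 0.0312]
tool_rot: [0.992, 0.126, -0.006, -0.001]
force: [-12.4, -10.4, 7.6]
finger_gap: -0.008
gripper_force: 7.1
```

Request:
{"method": "step_arm", "body": {
  "targets": "-8 0 0 0; -25 0 0 0; -45 0 0 0; -65 0 0 0; -85 0 0 0; -96 0 0 0; -98 -10 0 0; -98 -35 0 0; -98 -65 0 0; -98 -95 0 0; -98 -112 0 0; -98 -116 0 0"
}}

```text
t: 9.0
tcp_pos: [0.3982, 0.0564, 0.0314]
tool_rot: [0.992, 0.126, 0.0, -0.0]
force: [-0.5, 0.4, -0.0]
finger_gap: 0.0
gripper_force: 0.0
```

Request:
{"method": "step_arm", "body": {
  "targets": "10 0 0 0; 20 0 0 0; 28 0 0 0; 36 0 0 0; 44 0 0 0; 52 0 0 0; 60 0 0 0; 68 0 0 0; 74 0 0 0; 80 0 0 0; 84 0 0 0; 84 0 0 0"
}}

```text
t: 10.2
tcp_pos: [0.4807, 0.0753, 0.0314]
tool_rot: [0.992, 0.124, 0.001, 0.0]
force: [-0.2, 0.2, 0.0]
finger_gap: 0.001
gripper_force: 0.0
```

Request:
{"method": "step_arm", "body": {
  "targets": "1 0 0 0; 3 0 0 0; 4 0 0 0; 4 0 0 0"
}}

```text
t: 10.6
tcp_pos: [0.4833, 0.0761, 0.0313]
tool_rot: [0.992, 0.124, -0.0, -0.0]
force: [-0.9, -0.3, 1.3]
finger_gap: -0.002
gripper_force: 0.6
```

Request:
{"method": "step_arm", "body": {
  "targets": "1 0 0 0; 2 0 0 0; 3 0 0 0; 3 0 0 0"
}}

```text
t: 11.0
tcp_pos: [0.4865, 0.0769, 0.0313]
tool_rot: [0.992, 0.124, 0.0, -0.0]
force: [-1.3, 0.3, 0.8]
finger_gap: -0.003
gripper_force: 0.6
```

Request:
{"method": "step_arm", "body": {
  "targets": "1 0 0 0; 2 0 0 0; 3 0 0 0; 3 0 0 0"
}}

```text
t: 11.4
tcp_pos: [0.487, 0.0771, 0.0312]
tool_rot: [0.992, 0.125, -0.003, -0.0]
force: [-5.3, -2.8, 3.6]
finger_gap: -0.002
gripper_force: 3.0
```

Request:
{"method": "step_arm", "body": {
  "targets": "1 0 0 0; 2 0 0 0; 3 0 0 0; 3 0 0 0"
}}

```text
t: 11.8
tcp_pos: [0.487, 0.0774, 0.0311]
tool_rot: [0.992, 0.125, -0.006, -0.0]
force: [-8.0, -6.9, 7.7]
finger_gap: 0.0
gripper_force: 5.5
```

Request:
{"method": "step_arm", "body": {
  "targets": "1 0 0 0; 2 0 0 0; 2 0 0 0"
}}

```text
t: 12.1
tcp_pos: [0.4869, 0.0775, 0.031]
tool_rot: [0.992, 0.125, -0.008, -0.0]
force: [-12.5, -9.6, 9.3]
finger_gap: -0.001
gripper_force: 7.2
```

Both drawers hit their stops in line. Next I go up and over, behind the lid.

Request:
{"method": "step_arm", "body": {
  "targets": "-10 0 0 0; -30 0 0 0; -45 5 -15 0; -50 15 -50 0; -50 25 -90 0; -50 35 -135 0; -50 45 -180 0; -50 55 -225 0; -50 58 -270 0; -50 58 -315 0; -50 58 -345 0; -50 58 -350 0"
}}

```text
t: 13.3
tcp_pos: [0.4631, 0.0096, 0.3861]
tool_rot: [0.992, 0.124, 0.006, 0.002]
force: [0.1, -0.1, 0.7]
finger_gap: 0.006
gripper_force: 0.0
```

Request:
{"method": "step_arm", "body": {
  "targets": "20 0 0 0; 50 0 0 0; 85 0 0 0; 120 0 0 0; 155 0 0 0; 190 0 0 0; 225 0 0 0; 255 0 0 0; 270 0 0 0; 273 0 0 0; 273 0 0 0"
}}

```text
t: 14.4
tcp_pos: [0.7244, 0.0777, 0.3794]
tool_rot: [0.992, 0.125, -0.001, -0.0]
force: [-0.2, -1.0, -0.4]
finger_gap: -0.001
gripper_force: 0.0
```

Run:
```python
from h import *
a=manip.snapshot("top")[115:260,180:310,::-1]; b=manip.snapshot("scene")[70:250,165:325,::-1]
a=cv2.resize(a,None,fx=2.6,fy=2.6,interpolation=2);b=cv2.resize(b,None,fx=2.6,fy=2.6,interpolation=2)
o=np.zeros((468,a.shape[1]+b.shape[1],3),np.uint8); o[:a.shape[0],:a.shape[1]]=a;o[:b.shape[0],a.shape[1]:]=b
cv2.imwrite("pics/z3.png",o);print(manip.sense()["q"])
```

```text
[-4.64496665e-02  5.78643097e-01  9.28408574e-01 -4.02024321e-05
  1.63569529e+00  1.27497456e+00]
```

View pics/z3.png

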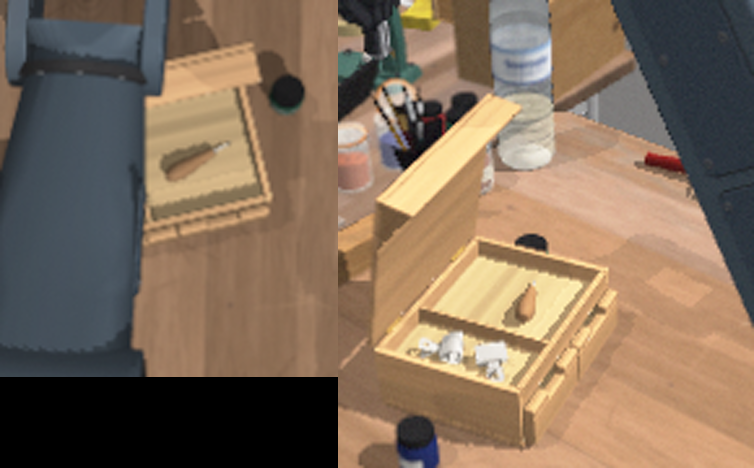

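The picture shows both drawer fronts flush (crop ~(550,395) and (595,330)), the lid still up, and the gripper behind it at top left. I'll go down a bit further back for margin.

Request:
{"method": "step_arm", "body": {
  "targets": "20 0 0 0; 45 0 0 0; 45 0 25 0; 45 0 55 0; 45 0 85 0; 45 0 110 0; 45 0 120 0; 45 0 120 0"
}}

```text
t: 15.3
tcp_pos: [0.7668, 0.0885, 0.2598]
tool_rot: [0.992, 0.124, -0.002, -0.0]
force: [-0.3, -0.5, -0.2]
finger_gap: 0.002
gripper_force: 0.0
```

Request:
{"method": "step_arm", "body": {
  "targets": "-10 0 0 0; -20 0 0 0; -30 0 0 0; -38 0 0 0; -46 0 0 0; -54 0 0 0; -62 0 0 0; -65 0 0 0; -65 0 0 0"
}}

```text
t: 16.2
tcp_pos: [0.7048, 0.0725, 0.2615]
tool_rot: [0.992, 0.124, -0.0, -0.0]
force: [0.2, 0.0, 0.0]
finger_gap: 0.003
gripper_force: 0.0
```

Run:
```python
from h import *
a=manip.snapshot("top")[115:260,180:310,::-1]; b=manip.snapshot("scene")[70:250,165:325,::-1]
a=cv2.resize(a,None,fx=2.6,fy=2.6,interpolation=2);b=cv2.resize(b,None,fx=2.6,fy=2.6,interpolation=2)
o=np.zeros((468,a.shape[1]+b.shape[1],3),np.uint8); o[:a.shape[0],:a.shape[1]]=a;o[:b.shape[0],a.shape[1]:]=b
cv2.imwrite("pics/z4.png",o)
```

```text
(no output)
```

View pics/z4.png

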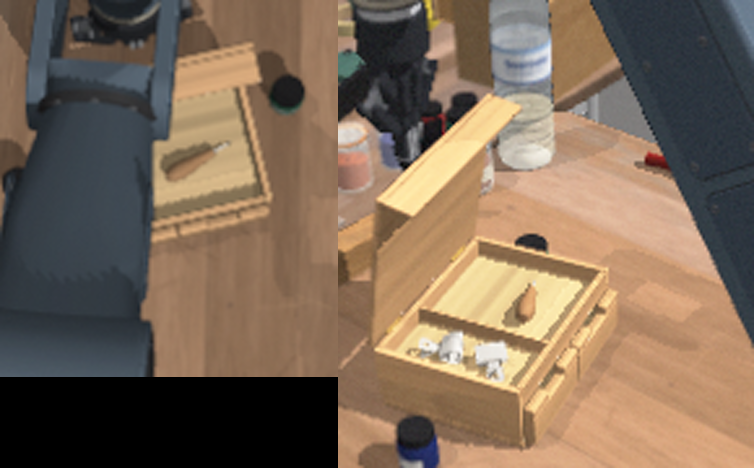

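Request:
{"method": "step_arm", "body": {
  "targets": "-8 0 2 0; -16 0 4 0; -23 0 5 0; -30 0 6 0; -37 0 8 0; -45 0 10 0; -58 0 14 0; -72 0 21 0; -85 0 28 0; -97 0 37 0; -108 0 46 0; -108 0 46 0"
}}

```text
t: 17.5
tcp_pos: [0.5975, 0.0457, 0.2143]
tool_rot: [0.992, 0.124, -0.003, -0.0]
force: [0.5, 0.7, -0.3]
finger_gap: 0.003
gripper_force: 0.0
```

Run:
```python
from h import *
a=manip.snapshot("top")[115:260,180:310,::-1]; b=manip.snapshot("scene")[70:250,165:325,::-1]
a=cv2.resize(a,None,fx=2.6,fy=2.6,interpolation=2);b=cv2.resize(b,None,fx=2.6,fy=2.6,interpolation=2)
o=np.zeros((468,a.shape[1]+b.shape[1],3),np.uint8); o[:a.shape[0],:a.shape[1]]=a;o[:b.shape[0],a.shape[1]:]=b
cv2.imwrite("pics/z5.png",o)
```

```text
(no output)
```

View pics/z5.png

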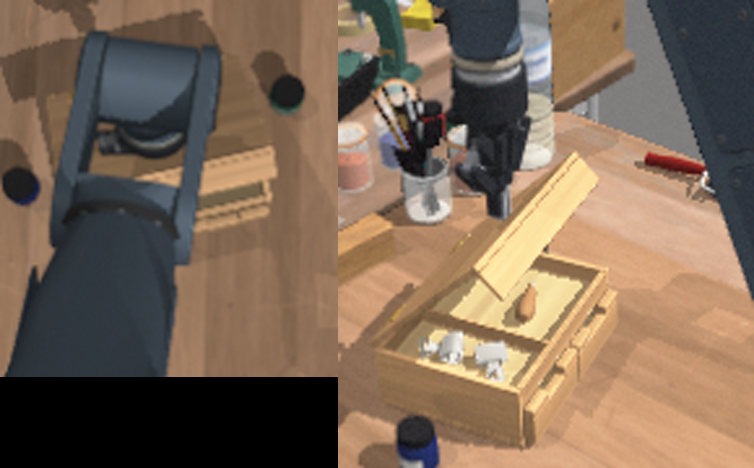

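The lid is following the fingertip at about 45°. It goes on down.

Request:
{"method": "step_arm", "body": {
  "targets": "-6 0 6 0; -11 0 11 0; -20 0 22 0; -29 0 34 0; -36 0 47 0; -43 0 60 0; -48 0 74 0; -52 0 88 0; -53 0 96 0; -54 0 103 0; -54 0 108 0; -54 0 108 0"
}}

```text
t: 18.8
tcp_pos: [0.5481, 0.0328, 0.1068]
tool_rot: [0.992, 0.124, -0.0, -0.0]
force: [0.6, 0.1, -0.1]
finger_gap: -0.0
gripper_force: 0.0
```

Request:
{"method": "step_arm", "body": {
  "targets": "-1 0 3 0; -1 0 6 0; -1 0 8 0; -1 0 8 0"
}}

```text
t: 19.2
tcp_pos: [0.5472, 0.0324, 0.0992]
tool_rot: [0.992, 0.124, -0.0, -0.0]
force: [0.1, 0.1, 0.6]
finger_gap: 0.001
gripper_force: 0.0
```

Request:
{"method": "step_arm", "body": {
  "targets": "0 0 2 0; 0 0 4 0; 0 0 4 0"
}}

```text
t: 19.5
tcp_pos: [0.5471, 0.0324, 0.096]
tool_rot: [0.992, 0.124, -0.0, 0.0]
force: [-1.6, -0.1, 6.1]
finger_gap: -0.004
gripper_force: 3.2
```

Request:
{"method": "step_arm", "body": {
  "targets": "0 0 1 0; 0 0 2 0; 0 0 3 0; 0 0 3 0"
}}

```text
t: 19.9
tcp_pos: [0.5472, 0.0324, 0.0958]
tool_rot: [0.992, 0.125, 0.0, 0.0]
force: [-6.7, -1.1, 25.2]
finger_gap: 0.002
gripper_force: 12.6
```

Request:
{"method": "step_arm", "body": {
  "targets": "0 0 -5 0; 0 0 -15 0; 0 0 -35 0; 0 0 -65 0; 0 0 -100 0; -20 0 -140 0; -50 10 -170 0; -80 40 -190 0; -80 80 -190 0; -80 120 -190 0; -80 160 -190 0; -80 160 -190 0"
}}

```text
t: 21.1
tcp_pos: [0.5109, -0.1473, 0.2826]
tool_rot: [0.993, 0.122, 0.001, 0.002]
force: [0.8, 0.9, 0.2]
finger_gap: 0.002
gripper_force: 0.0
```

Run:
```python
from h import *
a=manip.snapshot("top")[115:260,180:310,::-1]; b=manip.snapshot("scene")[70:250,165:325,::-1]
a=cv2.resize(a,None,fx=2.6,fy=2.6,interpolation=2);b=cv2.resize(b,None,fx=2.6,fy=2.6,interpolation=2)
o=np.zeros((468,a.shape[1]+b.shape[1],3),np.uint8); o[:a.shape[0],:a.shape[1]]=a;o[:b.shape[0],a.shape[1]:]=b
cv2.imwrite("pics/z6.png",o)
```

```text
(no output)
```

View pics/z6.png

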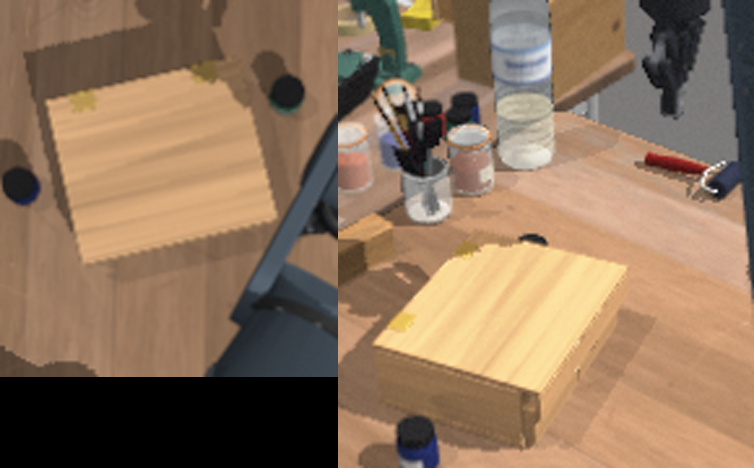

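The lid lies flat at about 96 mm with its lip in front of the drawers. The case and pots stand where they were, and the arm is clear.

```bash
python3 -c "
from station import manip
print(manip.sign_off())"
```

```text
the job is handed in; nothing more can be done
None
```

The case is closed and handed in: both drawers went home to their stops first, then the lid was pushed flat shut with its lip in front, and the case and pots stayed where they were in the last pictures (about 21 s of the 58 s used).

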